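Press the worn bearing out of a robot wheel

TASK

Drive the worn ball bearing out of the underside of the wheel on the press-out bridge. Take from the rack the drift whose shank just passes through the loose spacer ring in the hub, feel its end through that off-centre ring and press steadily until the bearing drops into the tray beneath, then hang the drift back in its hole in the rack. No blows and no forcing: the drift must never bear on the wheel, its ring or the bearing with more than 25 N.

Things in the scene. Friction and masses are not known exactly. Their poses are not given: they have to be found in the camera images.
- wheel: 100 mm wheel, 30 mm wide, black tyre, grey plastic hub, lying flat, strapped (fixed) on the bridge; strap bolts 64 mm to its +y and -y side stand 16 mm above its top. Origin: centre of its underside, 66 mm above the bench, z up. Its bore, from the top: empty 30 mm pocket 13 mm deep, flat ledge with a 20 mm hole 10 mm long, 22 mm lower pocket with the bearing.
- bore_mouth (a point): centre of the bore's upper mouth, on the wheel's top face, 30 mm above the wheel's origin. A flat steel spacer ring (23 mm outer, 14 mm inner diameter, 4 mm thick), not tracked, lies on the ledge in the pocket, its top 9 mm below this point, its centre 2.9 to 3.5 mm off this axis in any direction; old grease holds it, it gives sideways at about 3 N. The bearing's top is 23 mm below.
- bearing_center (a point): centre of the worn bearing: steel ring, 22 mm outer, 8 mm inner diameter, 7 mm high, a tight fit in the hub's lower pocket, flush with the underside. It resists with about 8 to 15 N while it slides, lets go after 5 to 7 mm of travel and falls through a 30 mm hole in the bridge plate.
- bridge: aluminium press-out bridge, 120 mm (x) by 160 mm (y) by 66 mm high, screwed to the bench, open underneath at its +x and -x sides; origin at the centre of its underside, z up.
- tray_floor (a point): centre of the inner floor of the open black tray (94 x 106 mm inside, walls 13 mm high) under the bridge, directly below the bore.
- rack: wooden rack, 60 mm (x) by 230 mm (y), top face 86 mm above its origin, the centre of its underside; z up. Three upright 24 mm through holes at y = -75, 0 and +75 mm, each with a tool hanging in it by its 32 mm collar.
- drift_handle (a point): the drift to use, steel, 160 g, upright in any of the three holes: middle of its knurled handle (24 mm diameter, 60 mm long), z axis up along the tool. 35 mm below this point is the underside of a 32 mm collar, 5 mm thick, that rests on the rack; below it a plain 12 mm shank, 75 mm long, ends flat 110 mm below this point.
- drift_tip (a point): centre of the flat end of the drift's shank.
- pin_punch_handle (a point): middle of the handle (16 mm diameter, 60 mm long) of the thin pin punch, shank 6 mm in diameter and 75 mm long, which would slip through the bearing's own hole; stays in the rack.
- seating_driver_handle (a point): middle of the handle (30 mm diameter, 60 mm long) of the bearing seating driver, shank 21.5 mm in diameter and 45 mm long, too thick for the 20 mm hole; stays in the rack.
Mind the look-alikes: they are no part of the job. Leave any blue look-alike of the part that bears seating_driver_handle alone. Leave any green look-alike of the part that bears drift_handle alone.

How it is judged:
By the outcome, as a careful person would: the job done as asked, in the order asked, and still so for the second after the job is handed in, with the robot touching nothing.
It also fails if it takes over 67 s, if anything falls off the work surface, if the arm or the gripper's body presses on something with over 40 N, if the wrist force passes 120 N, or if a joint passes its speed limit or range.

ROBOT

A 7-joint arm with a two-finger parallel gripper is mounted at the origin on the work surface. World frame = base frame: x ahead of the robot, y to its left, z up, the work surface at z = 0. Lengths are in m, angles in rad, forces in N, time in s.
With the tool pointing down it reaches from about 0.4 to 0.85 m from the base axis. Payload 10.4 kg.
Tool frame: the origin (TCP) lies between the finger pads; the fingertips stand 22 mm ahead of it and the grasp point (between the pads) lies 3 mm ahead of it; z points along the fingers, y is the line along which they close (so a half turn about z gives the same grasp; the last joint's range is limited). The gripper opens to 85 mm and grips with 20 to 120 N. Pads are 22 mm wide; open, the fingers measure 114 mm over their backs; the gripper's body (76 mm by 85 mm) begins 54 mm behind the grasp point. The pads swing forward as they close: fully open they stand 13 mm farther back than shut.
Start: joints at [-1.166, 0.332, -0.065, 1.46, 0.022, 1.35, -0.088], TCP at [0.259, 0.569, 0.253] pointing down, gripper open.
Joint ranges: [-2.6, 2.6], [-0.5, 2.12], [-1.47, 1.34], [0.16, 2.42], [-1.27, 4.41], [0.06, 2.06], [-2.6, 2.6]. Speed limits (rad/s): [2.22, 2.22, 2.79, 2.79, 3.14, 3.14, 3.14].

INTERFACE

Orientations are given as a unit quaternion [x, y, z, w].
In Python, from workcell import manip, camera, ticket, boxes_of, outline_of gives the robot as it stands.
- The arm moves only by the tool carry_out, never from a script. Its argument "deltas" is a list of rows, each a list of 5 numbers: the shift along the tool's x, y, z as a fraction of full scale, then the turn about the tool's z as a fraction of full scale, then the opening, from -1 (shut) to 1 (fully open), so that 0 is half open. In form: [[tx, ty, tz, spin, gripper], ...]. A call has 1 to 20 rows; each row is the pose to reach, as a shift and turn from the pose commanded when the call began, along the tool's axes at that moment; what a row does not reach only later rows make up. Full scale, the value 1, is 150 mm for a shift and 30 degrees for a turn. A row lasts 1/8 s, in which the tool goes at most 62.5 mm and 10.7 degrees, less where a joint would pass 70% of its speed; a pose out of reach is approached as far as the arm can. A call with a number of a shift or a turn outside -1 to 1 is refused whole. A call with a gripper value outside its range is refused whole. The fingers move at their own pace and stop on an object; "force" is the grip in N (left out, the last holds). Time passes only in rows, so rows that repeat a pose let the fingers close. It gives the time, the measured TCP pose, the force, the opening and the grip force at its end, in the units of the state.
- manip.get_obs(): the state, without advancing time (a new reading comes with each control period).
- camera(name): name is "scene" or "side" or "wrist"; returns a dict with "img" (384x512x3 uint8, red, green, blue), "depth" (384x512 float32, m along the optical axis (not along the pixel's ray), 0 where there is no reading), "vertical_fov" (degrees; the focal length in pixels is half the picture's height over the tangent of half this angle, whatever the lens; pixels are square), "cx", "cy" (the principal point, pixels), "k1" (the pictures are not rectified: a ray, as slopes to the right and down, at radius r is drawn at 1 + k1 r^2 times it, then the intrinsics apply), "R" (3x3) and "t" (3): a world point X has camera coordinates R X + t. Camera axes: x right, y down, z forward; pixel columns grow to the right and rows downward; lengths in m; the calibration is good to about 2 mm. A picture is of the moment at which its call begins.
- ticket.hand_in(): hands the job in; it is judged then, once.
Trained networks look in a picture, given as the dict that the camera call returned (one of the last four; its "shot" number tells which), for a name from the list of things; names that differ only in an ending like _2 or _b are one class to them, and where a whole thing is asked for, a point or a joint stands for the part that bears it (a point fixed in the world has none). Each returns a list of dicts, best first, with "conf" (0 to 1); they miss things now and then, are a little off and sometimes report something else, mostly with a low value. They report only what shows in the picture. A call takes as long as a camera call. They do not tell look-alikes from the thing itself.
- boxes_of(query, picture): "position" ([x, y, z] in m, in world coordinates, good to about 4 mm: the middle of the surface that is visible of it).
- outline_of(query, picture): "region" (384x512 bool, what is visible of it).
The state is a dict: "clock": time; "joint_pos": joint angles; "joint_velocities": joint speeds; "tau": joint torques, N m; "position": TCP position; "ee_rot": TCP orientation; "ft_force": force on the tool from outside, world axes, zero at the start; "torque": the same for the moment, N m; "grip_width": opening from 0.0 (shut) to 1.0 (fully open); "grasp_force": force on a finger pad.
Only numpy, scipy, OpenCV 4.12 (cv2) and the standard library are available. Lean on these libraries where they do the work, as an engineer would, in place of code of your own. Each camera call takes 0.05 s, during which the arm holds its last target. There are 200 camera calls.

## Working session

There is one attempt and no reset: what is moved stays moved. The work goes in short steps, Python scripts to look and compute and a tool call to move; the robot and the scene stay as the last step left them, time stands still between calls to the robot, and variables do not carry over. Pictures are saved under pics/ and viewed, at most 10 in all, crops included, and the job is handed in when it is done.

Besides the shell and the picture viewer there is one more tool, called as name(argument=value, ...), one argument or row to a line, values as JSON. carry_out: Moves the arm, as the interface text tells. Its arguments: {"type":"object","properties":{"deltas":{"type":"array","items":{"type":"array","items":{"type":"number"}}},"force":{"type":"number"}},"required":["deltas"]}

```bash
mkdir -p pics; ls; cat > h.py <<'E'
import numpy as np, cv2
from workcell import manip, camera, ticket, boxes_of, outline_of
def f_of(c): return c["img"].shape[0]/2/np.tan(np.radians(c["vertical_fov"])/2)
def K(c):
    f=f_of(c); return np.array([[f,0,c["cx"]],[0,f,c["cy"]],[0,0,1.]])
def rays(c,uv):
    return cv2.undistortPoints(np.float64(uv).reshape(-1,1,2),K(c),np.array([c["k1"],0,0,0,0.])).reshape(-1,2) if False else _und(c,uv)
def _und(c,uv):
    p=(np.float64(uv).reshape(-1,2)-[c["cx"],c["cy"]])/f_of(c); q=p.copy()
    for _ in range(30): q=p/(1+c["k1"]*(q**2).sum(1,keepdims=True))
    return q
def at_z(c,uv,z):
    d=np.c_[_und(c,uv),np.ones(len(np.reshape(uv,(-1,2))))]@c["R"]; o=-c["R"].T@c["t"]
    return o+d*((z-o[2])/d[:,2])[:,None]
def proj(c,X):
    X=np.atleast_2d(X)@c["R"].T+c["t"]; s=X[:,:2]/X[:,2:]
    s=s*(1+c["k1"]*(s**2).sum(1,keepdims=True)); return s*f_of(c)+[c["cx"],c["cy"]]
def world(c):
    h,w=c["depth"].shape; v,u=np.mgrid[:h,:w]; q=_und(c,np.c_[u.ravel(),v.ravel()])
    d=c["depth"].ravel()[:,None]; P=np.c_[q*d,d]; return ((P-c["t"])@c["R"]).reshape(h,w,3)
def save(c,n): cv2.imwrite("pics/"+n+".png",c["img"][:,:,::-1])
E
python3 - <<'E'
from h import *
o=manip.get_obs(); print({k:np.round(v,3) for k,v in o.items()})
ims=[]
for n in ["scene","side","wrist"]:
    c=camera(n); ims.append(c["img"]); print(n,np.round(-c["R"].T@c["t"],3),c["k1"],f_of(c))
    for q in ["drift_handle","pin_punch_handle","seating_driver_handle","wheel","bore_mouth","rack","bridge"]:
        print(q,[(np.round(b["position"],3).tolist(),round(b["conf"],2)) for b in boxes_of(q,c)[:4]])
    np.save(f"{n}.npy",c,allow_pickle=True)
a=np.hstack(ims[:2]); cv2.imwrite("pics/a.png",cv2.resize(a,(800,300),interpolation=cv2.INTER_AREA)[:,:,::-1])
b=ims[2]; cv2.imwrite("pics/b.png",b[:,:,::-1])
E
```

```text
pics
{'clock': np.float64(0.0), 'joint_pos': array([-1.166,  0.333, -0.065,  1.461,  0.022,  1.35 , -0.088]), 'joint_velocities': array([-0.001,  0.   ,  0.002, -0.001, -0.   , -0.001, -0.002]), 'tau': array([-0.0000e+00, -6.2546e+01,  4.9000e-02, -3.9161e+01,  1.6000e-02,
        1.0000e-02, -0.0000e+00]), 'position': array([0.259, 0.568, 0.253]), 'ee_rot': array([ 0.212,  0.977, -0.001, -0.   ]), 'ft_force': array([ 0.15 , -0.351,  0.053]), 'torque': array([0.014, 0.019, 0.001]), 'grasp_force': np.float64(0.0), 'grip_width': np.float64(1.002)}
scene [1.198 0.226 0.645] -0.08707260371106919 349.3457700872922
drift_handle [([0.436, 0.148, 0.11], 0.61), ([0.575, 0.178, 0.118], 0.58), ([0.551, 0.249, 0.037], 0.22)]
pin_punch_handle [([0.55, 0.25, 0.108], 0.74)]
seating_driver_handle [([0.58, 0.417, 0.079], 0.82), ([0.543, 0.318, 0.126], 0.71)]
wheel [([0.546, -0.106, 0.097], 0.96)]
bore_mouth [([0.547, -0.106, 0.096], 0.97)]
rack [([0.553, 0.252, 0.036], 0.8)]
bridge [([0.559, -0.061, 0.042], 0.85)]
side [ 0.333 -0.448  0.689] -0.06024832244014385 414.38140322865087
drift_handle [([0.425, 0.14, 0.098], 0.96), ([0.567, 0.163, 0.128], 0.87)]
pin_punch_handle [([0.546, 0.242, 0.11], 0.6), ([0.525, -0.123, 0.093], 0.48)]
seating_driver_handle [([0.523, 0.307, 0.124], 0.85), ([0.572, 0.412, 0.096], 0.69), ([0.526, -0.116, 0.09], 0.38), ([0.565, 0.164, 0.127], 0.31)]
wheel [([0.524, -0.118, 0.089], 0.85)]
bore_mouth [([0.522, -0.119, 0.092], 0.57), ([0.545, 0.215, 0.059], 0.21)]
rack [([0.543, 0.212, 0.057], 0.89)]
bridge [([0.503, -0.17, 0.066], 0.91)]
wrist [0.192 0.599 0.374] 0.001173083848861352 325.0869582811629
drift_handle []
pin_punch_handle []
seating_driver_handle []
wheel []
bore_mouth []
rack []
bridge []
```

View pics/a.png

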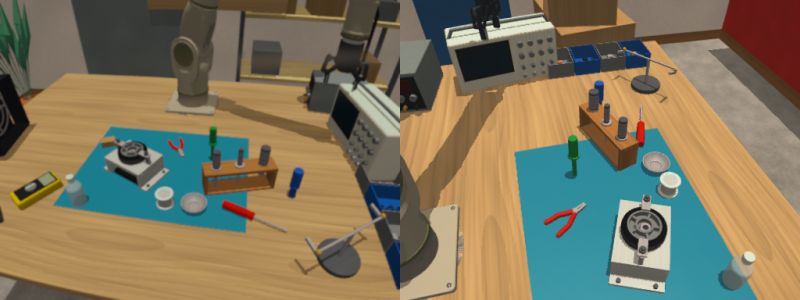

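Left panel (scene), candidates: green tool on the mat (213,135), blue tool (297,182), and three grey tools in the rack at (216,157), (240,157) and (265,155). Next I measure their widths and enlarge the rack.

```bash
python3 - <<'E'
from h import *
cr=[]
for n,cen in [("scene",[0.555,0.25,0.12]),("side",[0.555,0.25,0.12])]:
    c=np.load(n+".npy",allow_pickle=True).item()
    u,v=proj(c,cen)[0].astype(int); cr.append(cv2.resize(c["img"][v-55:v+55,u-75:u+75],None,fx=2.6,fy=2.6,interpolation=cv2.INTER_CUBIC))
    W=world(c); 
    for z in (0.125,0.14):
      for y in ((0.16,0.20),(0.23,0.27),(0.30,0.34)):
        m=(abs(W[...,2]-z)<0.008)&(W[...,1]>y[0]-.02)&(W[...,1]<y[1]+.02)&(abs(W[...,0]-0.555)<0.06)
        P=W[m]
        if len(P)>5: 
            # view-perp width
            o=-c["R"].T@c["t"]; d=P[:,:2].mean(0)-o[:2]; d/=np.linalg.norm(d); s=P[:,:2]@[-d[1],d[0]]
            print(n,z,y,len(P),P.mean(0).round(4),"width",np.ptp(s).round(4),"near",(P[:,:2]@d).min().round(4))
    m=(abs(W[...,2]-0.086)<0.006)&(abs(W[...,0]-0.555)<0.07)&(abs(W[...,1]-0.25)<0.15); P=W[m][:,:2].astype(np.float32)
    print(n,"racktop",cv2.minAreaRect(P),np.median(W[m][:,2]))
    m=(abs(W[...,2]-0.096)<0.006)&(abs(W[...,0]-0.54)<0.09)&(abs(W[...,1]+0.11)<0.09); P=W[m][:,:2].astype(np.float32)
    print(n,"wheel",cv2.minEnclosingCircle(P),cv2.fitEllipse(cv2.convexHull(P)),np.median(W[m][:,2]))
cv2.imwrite("pics/c.png",np.hstack(cr)[:,:,::-1])
E
```

```text
scene 0.125 (0.16, 0.2) 61 [0.5779 0.1759 0.125 ] width 0.0239 near -0.5953
scene 0.125 (0.23, 0.27) 38 [0.5509 0.2463 0.1251] width 0.0153 near -0.5468
scene 0.125 (0.3, 0.34) 74 [0.5371 0.316  0.1252] width 0.0306 near -0.4941
scene 0.14 (0.16, 0.2) 64 [0.578  0.1758 0.1404] width 0.0236 near -0.5956
scene 0.14 (0.23, 0.27) 41 [0.5504 0.2462 0.1399] width 0.0167 near -0.5458
scene 0.14 (0.3, 0.34) 74 [0.537  0.3165 0.1406] width 0.0308 near -0.4956
scene racktop ((0.5476217269897461, 0.24730589985847473), (0.06405571848154068, 0.2304501235485077), 16.76105308532715) 0.08698288508900254
scene wheel ((0.5349913239479065, -0.10927694290876389), 0.07610083371400833) ((0.5325507521629333, -0.10824651271104813), (0.09182150661945343, 0.1467616707086563), 158.25868225097656) 0.09600478030686846
side 0.125 (0.16, 0.2) 72 [0.5676 0.1669 0.1249] width 0.0238 near 0.3524
side 0.125 (0.23, 0.27) 43 [0.5449 0.2403 0.1254] width 0.0155 near 0.3859
side 0.125 (0.3, 0.34) 79 [0.5248 0.3087 0.1249] width 0.0303 near 0.4208
side 0.14 (0.16, 0.2) 71 [0.567  0.1673 0.14  ] width 0.0235 near 0.354
side 0.14 (0.23, 0.27) 45 [0.5453 0.2405 0.1405] width 0.0155 near 0.3847
side 0.14 (0.3, 0.34) 81 [0.5246 0.3087 0.1402] width 0.0299 near 0.4208
side racktop ((0.5491366982460022, 0.24700820446014404), (0.06327051669359207, 0.2330874353647232), 16.837766647338867) 0.08624913156880501
side wheel ((0.5275639891624451, -0.10944411158561707), 0.07734735310077667) ((0.5304670929908752, -0.11018874496221542), (0.0947357714176178, 0.15454280376434326), 157.7483367919922) 0.09479409433661334
```

View pics/c.png

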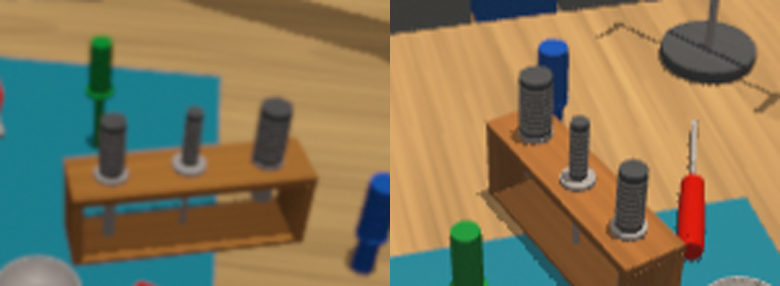

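The crop shows three grey tools in the rack. The left one in the scene view, px (110,150), is 24 mm wide, so it's the drift. The middle one (190,140) is about 16 mm, the pin punch, and the right one (272,135) is about 30 mm, the seating driver. The green (100,90) and blue (375,225) tools are look-alikes and stay put. The drift stands at about (0.570, 0.175).

```bash
cat >> h.py <<'E'
from scipy.spatial.transform import Rotation as Ro
def go(target,frm=None):
    o=manip.get_obs(); R=Ro.from_quat(o["ee_rot"]).as_matrix(); p=o["position"] if frm is None else np.array(frm)
    d=R.T@(np.array(target)-p); print("t",round(float(o["clock"]),2),"pos",p.round(4),"delta tool mm",(d*1e3).round(1),"frac",(d/.15).round(4)); return d
E
python3 - <<'E'
from h import *
go([.57,.1754,.253])
c=np.load("wrist.npy",allow_pickle=True).item(); o=manip.get_obs(); R=Ro.from_quat(o["ee_rot"]).as_matrix()
print(R.round(3)); print("cam in tool",(R.T@(-c["R"].T@c["t"]-o["position"])).round(4),"axes cols\n",(R.T@c["R"].T).round(3))
E
```

```text
t 1.2 pos [0.2593 0.5687 0.2534] delta tool mm [-4.458e+02 -2.290e+02  3.000e-01] frac [-2.9723e+00 -1.5264e+00  2.2000e-03]
[[-0.91   0.415  0.   ]
 [ 0.415  0.91   0.   ]
 [-0.     0.    -1.   ]]
cam in tool [ 0.0735 -0.     -0.1206] axes cols
 [[-0.    -0.958 -0.287]
 [ 1.    -0.    -0.001]
 [ 0.001 -0.287  0.958]]
```

carry_out(
  deltas=[
    [-0.35, -0.17, 0, 0, 1],
    [-0.7, -0.34, 0, 0, 1],
    [-0.99, -0.51, 0, 0, 1],
  ],
)

```text
clock: 1.58
position: [0.3642, 0.4356, 0.2534]
ee_rot: [0.213, 0.977, 0.0, 0.0]
ft_force: [1.0, 0.9, 0.2]
grip_width: 0.998
grasp_force: 0.0
```

carry_out(
  deltas=[
    [-0.35, -0.17, 0, 0, 1],
    [-0.7, -0.34, 0, 0, 1],
    [-0.99, -0.51, 0, 0, 1],
  ],
)

```text
clock: 1.95
position: [0.4674, 0.3042, 0.2535]
ee_rot: [0.213, 0.977, 0.0, 0.0]
ft_force: [-0.4, 1.1, -0.5]
grip_width: 0.997
grasp_force: 0.0
```

carry_out(
  deltas=[
    [-0.35, -0.17, 0, 0, 0.2],
    [-0.7, -0.34, 0, 0, 0.2],
    [-0.99, -0.51, 0, 0, 0.2],
    [-0.99, -0.51, 0, 0, 0.2],
  ],
)

```text
clock: 2.45
position: [0.5715, 0.1702, 0.2533]
ee_rot: [0.216, 0.976, -0.001, 0.001]
ft_force: [-0.5, -0.1, -0.7]
grip_width: 0.603
grasp_force: 0.0
```

```bash
python3 - <<'E'
from h import *
go([.57,.1754,.253])
c=camera("wrist"); save(c,"d"); W=world(c)
for z in (0.151,):
    m=(abs(W[...,2]-z)<0.005)&(np.hypot(W[...,0]-.57,W[...,1]-.1754)<0.03); P=W[m]; 
    print(len(P),P.mean(0).round(4),cv2.minEnclosingCircle(P[:,:2].astype(np.float32)))
m=(abs(W[...,2]-.0885)<0.006)&(np.hypot(W[...,0]-.57,W[...,1]-.1754)<0.025);P=W[m];print(len(P),P.mean(0))
print(boxes_of("drift_handle",c)[:2]); print(proj(c,[[.57,.1754,.151],[.57,.1754,.091]]))
E
```

```text
t 2.45 pos [0.5715 0.1702 0.2533] delta tool mm [3.5 4.1 0.3] frac [0.0236 0.0276 0.002 ]
831 [0.5683 0.1753 0.1508] ((0.5688515901565552, 0.17493753135204315), 0.011854787357151508)
1293 [0.56346744 0.17867162 0.08700469]
[{'position': [0.566, 0.1814, 0.1512], 'conf': 0.9}, {'position': [0.4304, 0.1511, 0.1348], 'conf': 0.6}]
[[258.5766736  200.48538617]
 [257.48673478 180.3511118 ]]
```

View pics/d.png

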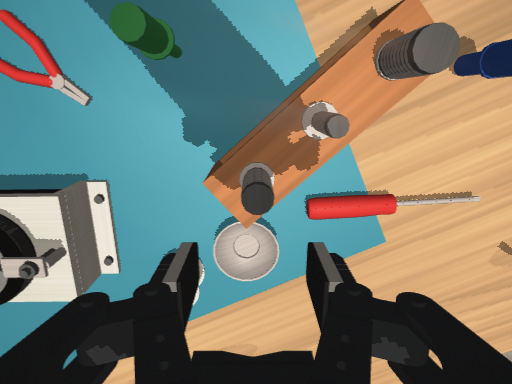

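The drift's handle top is at px (258,190), with the open fingers clear on either side. The wrist camera puts it at (0.5688, 0.175, 0.151), which agrees with the other views. The handle middle is therefore at z = 0.121.

carry_out(
  deltas=[
    [0.03, 0.021, 0.2, 0, 0.2],
    [0.03, 0.021, 0.5, 0, 0.2],
    [0.03, 0.021, 0.75, 0, 0.2],
    [0.03, 0.021, 0.862, 0, 0.2],
    [0.03, 0.021, 0.862, 0, 0.2],
    [0.03, 0.021, 0.862, 0, -0.2],
    [0.03, 0.021, 0.862, 0, -0.5],
    [0.03, 0.021, 0.862, 0, -0.8],
    [0.03, 0.021, 0.862, 0, -0.8],
    [0.03, 0.021, 0.862, 0, -0.8],
    [0.03, 0.021, 0.862, 0, -0.8],
  ],
  force=100,
)

```text
clock: 3.92
position: [0.5675, 0.1801, 0.126]
ee_rot: [0.212, 0.977, 0.001, 0.001]
ft_force: [-1.7, -1.1, 5.6]
grip_width: 0.259
grasp_force: 97.4
```

carry_out(
  deltas=[
    [0, 0, -0.1, 0, -0.8],
    [0, 0, -0.4, 0, -0.8],
    [0, 0, -0.75, 0, -0.8],
    [0, 0, -1, 0, -0.8],
    [0, 0, -1, 0, -0.8],
    [0, 0, -1, 0, -0.8],
  ],
)

```text
clock: 4.68
position: [0.5663, 0.1797, 0.2739]
ee_rot: [0.212, 0.977, 0.0, -0.0]
ft_force: [1.2, -0.4, -1.5]
grip_width: 0.259
grasp_force: 98.0
```

```bash
python3 - <<'E'
from h import *
o=manip.get_obs(); print(o["position"],o["ft_force"],o["grip_width"]); go([.545,-.109,.276])
for n in("scene","side"):
    c=camera(n); W=world(c); p=o["position"]; e=-c["R"].T@c["t"]; d=p[:2]-e[:2]; d/=np.linalg.norm(d)
    for z,r in((.172,.006),(.2,.006),(.222,.006)):
        m=(abs(W[...,2]-z)<.006)&(np.hypot(W[...,0]-p[0],W[...,1]-p[1])<.03); P=W[m]
        if len(P): print(n,z,len(P),(np.median(P[:,:2],0)+d*r*.785).round(4),P[:,2].mean())
    m=(np.hypot(W[...,0]-p[0],W[...,1]-p[1])<.02)&(W[...,2]>.12); print(W[m][:,2].min() if m.any() else None)
    # wheel: bore
    print(outline_of("wheel",c)[0]["conf"], [b["position"] for b in boxes_of("bore_mouth",c)[:1]])
E
```

```text
[0.56632649 0.17974793 0.27387804] [ 1.22458893 -0.38593374 -1.51839614] 0.25870573833189486
t 4.67 pos [0.5663 0.1797 0.2739] delta tool mm [-100.4 -271.6   -2.1] frac [-0.6692 -1.8105 -0.0143]
scene 0.172 21 [0.5695 0.1786] 0.17174902861098224
scene 0.2 30 [0.5695 0.1785] 0.1999210718743241
scene 0.222 21 [0.5692 0.1785] 0.222395755859167
0.16013827067874362
0.84 [[0.5471, -0.1086, 0.092]]
side 0.172 29 [0.5704 0.1781] 0.17171533716069015
side 0.2 30 [0.57   0.1784] 0.20063190882939924
side 0.222 26 [0.5709 0.1783] 0.22093218636505274
0.1579152899456937
0.66 [[0.522, -0.1206, 0.094]]
```

carry_out(
  deltas=[
    [-0.11, -0.25, 0, 0, -0.8],
    [-0.28, -0.6, 0, 0, -0.8],
    [-0.443, -0.905, 0, 0, -0.8],
  ],
)

```text
clock: 5.35
position: [0.5705, 0.0267, 0.2738]
ee_rot: [0.212, 0.977, -0.0, -0.0]
ft_force: [0.9, -0.2, -1.5]
grip_width: 0.263
grasp_force: 98.1
```

carry_out(
  deltas=[
    [-0.14, -0.33, 0, 0, -0.8],
    [-0.28, -0.63, 0, 0, -0.8],
    [-0.443, -0.905, 0.1, 0, -0.8],
    [-0.443, -0.905, 0.227, 0, -0.8],
    [-0.443, -0.905, 0.227, 0, -0.8],
    [-0.443, -0.905, 0.227, 0, -0.8],
  ],
)

```text
clock: 6.1
position: [0.5753, -0.1215, 0.2405]
ee_rot: [0.212, 0.977, 0.0, 0.0]
ft_force: [-1.3, -0.7, -1.6]
grip_width: 0.261
grasp_force: 98.2
```

```bash
python3 - <<'E'
from h import *
go([.5746,-.122,.24]); o=manip.get_obs(); print(o["ft_force"],o["joint_velocities"].round(3))
c=camera("wrist"); np.save("w2.npy",c,allow_pickle=True); c2=camera("scene");np.save("s2.npy",c2,allow_pickle=True)
u,v=proj(c,[.546,-.109,.096])[0]; print(u,v,boxes_of("bore_mouth",c)[:2])
R=Ro.from_quat(o["ee_rot"]).as_matrix(); print("tip px",proj(c,o["position"]+R@[-.0037,0,.115]))
u,v=int(u),int(v); a=cv2.resize(c["img"][v-65:v+65,u-85:u+85],None,fx=4.5,fy=4.5,interpolation=cv2.INTER_CUBIC); print(u-85,v-65)
cv2.imwrite("pics/e.png",a[:,:,::-1])
E
```

```text
t 6.1 pos [ 0.5753 -0.1215  0.2405] delta tool mm [ 0.4 -0.7  0.5] frac [ 0.0027 -0.0046  0.0034]
[-1.33297592 -0.72924887 -1.59149837] [-0.004 -0.007  0.001 -0.009  0.001 -0.003  0.   ]
251.71552357755172 152.17979212508615 [{'position': [0.5255, -0.1079, 0.0952], 'conf': 0.96}]
tip px [[252.6408396  204.74008328]]
166 87
```

View pics/e.png

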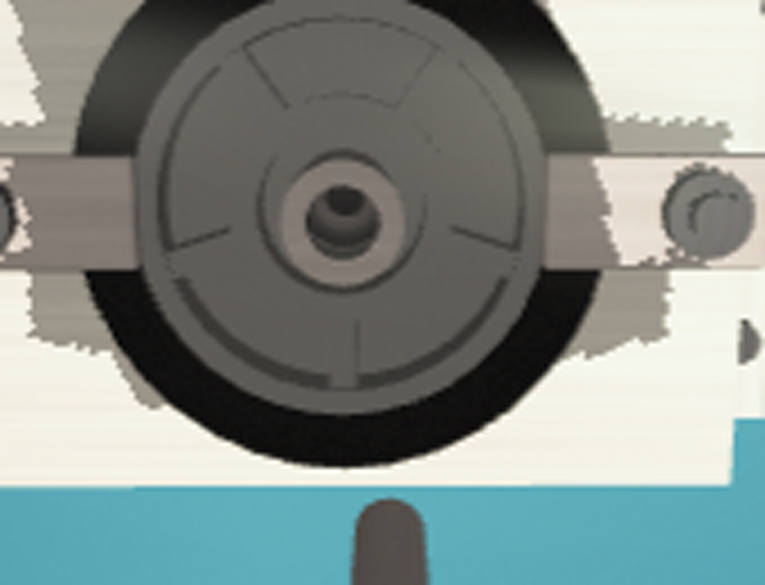

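The crop shows the wheel's hub, with the steel ring in the pocket centred near crop (342,222) and its dark 14 mm hole centred there. The drift's tip edge is at crop (390,498), where my tip model predicts it. I'll rectify onto the ring's top plane and fit the circles.

```bash
cat > ring.py <<'E'
from h import *
def rect(c,cen,z,half=.03,s=.0001):
    n=int(2*half/s); y,x=np.mgrid[:n,:n]; X=np.c_[cen[0]-half+x.ravel()*s,cen[1]-half+y.ravel()*s,np.full(n*n,z)]
    uv=proj(c,X).astype(np.float32).reshape(n,n,2); return cv2.remap(c["img"],uv[...,0],uv[...,1],cv2.INTER_CUBIC)
def circ(c,cen,z,r0,sign,half=.03,s=.0001):
    # best circle: max radial gradient summed (sign +: brighter outside)
    g=cv2.GaussianBlur(cv2.cvtColor(rect(c,cen,z,half,s),cv2.COLOR_RGB2GRAY).astype(np.float32),(0,0),4)
    a=np.linspace(0,2*np.pi,120,endpoint=False); best=(-1e9,)
    n=g.shape[0]/2
    for r in r0:
      for dx in np.arange(-60,61,3):
        for dy in np.arange(-60,61,3):
          def smp(q): return g[(n+dy+q*np.sin(a)).astype(int),(n+dx+q*np.cos(a)).astype(int)]
          v=np.clip(sign*(smp(r/s+5)-smp(r/s-5)),-3,12).mean()
          if v>best[0]: best=(v,cen[0]+dx*s,cen[1]+dy*s,r)
    return np.round(best,5)
E
python3 - <<'E'
from ring import *
c=np.load("w2.npy",allow_pickle=True).item()
g=at_z(c,[[242.1,136.3]],.087)[0]; print(g)
print("inner",circ(c,g,.087,np.arange(.0062,.0078,.0002),1))
print("outer",circ(c,g,.087,np.arange(.0105,.0125,.0002),-1))
print("mouth",circ(c,g,.096,np.arange(.014,.0162,.0002),1),circ(c,g,.096,np.arange(.014,.0162,.0002),-1))
# tip edge: predicted vs image
W=world(c); print("wheel top z",np.median(W[100:125,230:255,2]),"ring z",[W[int(v),int(u),2].round(4) for u,v in [(232,136),(252,136),(242,149)]])
cv2.imwrite("pics/f.png",rect(c,g,.087)[:,:,::-1])
E
```

```text
[ 0.53187578 -0.11139855  0.087     ]
inner [ 1.2000e+01  5.3158e-01 -1.1170e-01  6.2000e-03]
outer [ 1.2000e+01  5.3158e-01 -1.1170e-01  1.1300e-02]
mouth [ 7.33167  0.52888 -0.1102   0.0154 ] [ 7.02295  0.52858 -0.1102   0.014  ]
wheel top z 0.0829746094163004 ring z [np.float64(0.0875), np.float64(0.0865), np.float64(0.0867)]
```

View pics/f.png

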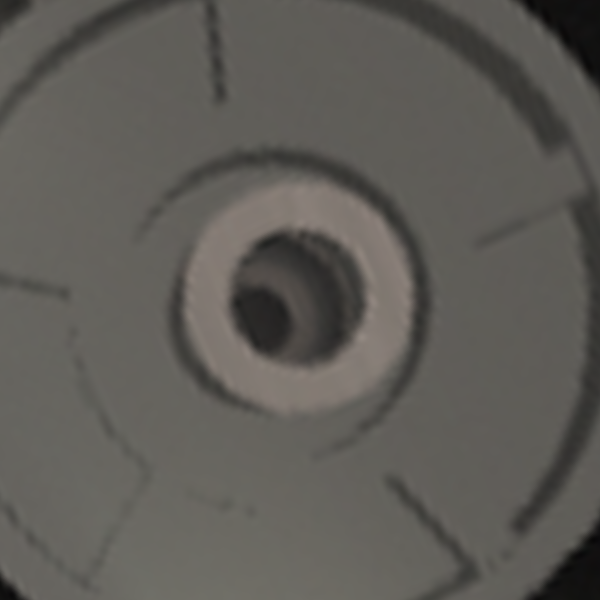

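The fit puts the ring at (0.5317, -0.1116, 0.087) and the bore axis at about (0.5287, -0.1102). The offset is 3.3 mm, which is within the stated 2.9–3.5 mm. Next I move the tip over the ring.

carry_out(
  deltas=[
    [0.15, -0.03, 0, 0, -0.8],
    [0.317, -0.061, 0, 0, -0.8],
    [0.317, -0.061, 0.05, 0, -0.8],
    [0.317, -0.061, 0.12, 0, -0.8],
    [0.317, -0.061, 0.19, 0, -0.8],
    [0.317, -0.061, 0.19, 0, -0.8],
    [0.317, -0.061, 0.19, 0, -0.8],
  ],
)

```text
clock: 7.12
position: [0.5281, -0.1111, 0.2114]
ee_rot: [0.212, 0.977, -0.0, -0.0]
ft_force: [0.2, -0.1, -1.5]
grip_width: 0.255
grasp_force: 98.2
```

```bash
python3 - <<'E'
from h import *
go([.5283,-.1101,.212]); o=manip.get_obs(); print(o["ft_force"]); p=o["position"]
R=Ro.from_quat(o["ee_rot"]).as_matrix(); tip=p+R@[-.0037,0,.115]; print("tip model",tip)
cr=[]
for n in("scene","side","wrist"):
    c=camera(n); np.save("t_"+n+".npy",c,allow_pickle=True); W=world(c); e=-c["R"].T@c["t"]; d=tip[:2]-e[:2]; d/=np.linalg.norm(d)
    for z in(.115,.14,.155):
        m=(abs(W[...,2]-z)<.008)&(np.hypot(W[...,0]-tip[0],W[...,1]-tip[1])<.014); P=W[m]
        if len(P): print(n,z,len(P),(np.median(P[:,:2],0)+d*.0047).round(4))
    # overlay: model tip disc and ring hole
    a=np.linspace(0,2*np.pi,60); im=c["img"].copy(); u,v=proj(c,tip)[0].astype(int); k=6
    cp=cv2.resize(im[v-24:v+24,u-22:u+22],None,fx=k,fy=k,interpolation=cv2.INTER_CUBIC)
    for q,r,z,col in((tip,.006,tip[2],(255,0,0)),((.5317,-.1116),.0115,.087,(0,255,0))):
        X=np.c_[q[0]+r*np.cos(a),q[1]+r*np.sin(a),np.full(60,z)]; cv2.polylines(cp,[((proj(c,X)-[u-22,v-24]+.5)*k).astype(np.int32)],True,col,1)
    cr.append(cp)
cv2.imwrite("pics/g.png",np.hstack(cr)[:,:,::-1])
E
```

```text
t 7.12 pos [ 0.5281 -0.1111  0.2114] delta tool mm [ 0.2  1.  -0.6] frac [ 0.0015  0.0066 -0.0039]
[ 0.20770034 -0.12975702 -1.48713037]
tip model [ 0.53144716 -0.11264596  0.09642008]
scene 0.115 27 [ 0.5321 -0.113 ]
scene 0.14 22 [ 0.5314 -0.1137]
scene 0.155 25 [ 0.5331 -0.112 ]
side 0.115 41 [ 0.5325 -0.1134]
side 0.14 42 [ 0.5324 -0.1132]
side 0.155 31 [ 0.5324 -0.1132]
wrist 0.115 115 [ 0.5305 -0.1124]
wrist 0.14 123 [ 0.5303 -0.1124]
wrist 0.155 2 [ 0.5301 -0.1121]
```

View pics/g.png

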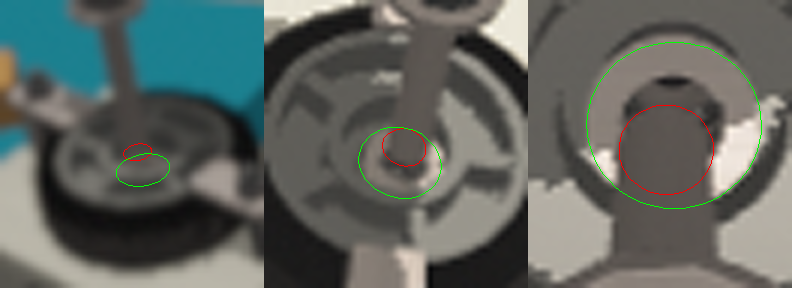

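The wrist panel (right) shows the shank over the ring. Laterally it matches the model, with the shank at px 617–715. The upper tip edge is hard to tell from the hole's interior, so I'll use the depth edge.

```bash
python3 - <<'E'
from h import *
a=np.linspace(0,2*np.pi,200)
for f,p in (("w2",[.5753,-.1215,.2405]),("t_wrist",[.5281,-.1111,.2114])):
    c=np.load(f+".npy",allow_pickle=True).item(); W=world(c)
    R=Ro.from_quat([.212,.977,0,0]).as_matrix(); tip=np.array(p)+R@[-.0037,0,.115]
    pr=proj(c,np.c_[tip[0]+.006*np.cos(a),tip[1]+.006*np.sin(a),np.full(200,tip[2])])
    m=(W[...,2]>tip[2]-.006)&(np.hypot(W[...,0]-tip[0],W[...,1]-tip[1])<.02)&(W[...,2]<tip[2]+.03)
    v,u=np.where(m); t=v.min(); print(f,"model top",pr[:,1].min().round(1),"u",pr[:,0].min().round(1),pr[:,0].max().round(1),"seen top",t)
    for r in range(t,t+10): print(r,u[v==r].min(),u[v==r].max(),W[r,u[v==r],2].min().round(4),end=" | ")
    print(); cv=int(pr[:,0].mean()); print([(r,W[r,cv,2].round(4),c["img"][r,cv].tolist()) for r in range(int(pr[:,1].min())-9,int(pr[:,1].min())+6)])
E
```

```text
w2 model top 197.2 u 244.8 260.5 seen top 198
198 249 255 0.1261 | 199 248 257 0.126 | 200 247 258 0.1263 | 201 246 259 0.1268 | 202 245 259 0.1265 | 203 245 259 0.129 | 204 245 260 0.1288 | 205 245 260 0.1335 | 206 245 260 0.1348 | 207 245 260 0.1371 | 
[(188, np.float64(0.0915), [13, 14, 13]), (189, np.float64(0.0916), [28, 27, 25]), (190, np.float64(0.0654), [163, 158, 145]), (191, np.float64(0.0665), [245, 243, 232]), (192, np.float64(0.0661), [245, 243, 232]), (193, np.float64(0.0654), [244, 241, 229]), (194, np.float64(0.0666), [242, 239, 227]), (195, np.float64(0.0011), [95, 175, 188]), (196, np.float64(0.0008), [96, 175, 188]), (197, np.float64(0.001), [92, 150, 158]), (198, np.float64(0.1276), [86, 80, 76]), (199, np.float64(0.1298), [85, 79, 75]), (200, np.float64(0.1327), [85, 79, 75]), (201, np.float64(0.1349), [84, 79, 74]), (202, np.float64(0.137), [85, 79, 75])]
t_wrist model top 197.0 u 244.7 260.4 seen top 179
179 249 255 0.0942 | 180 245 261 0.0943 | 181 242 263 0.0943 | 182 240 265 0.0949 | 183 238 267 0.0936 | 184 237 268 0.0945 | 185 236 269 0.0952 | 186 235 270 0.0952 | 187 234 272 0.0948 | 188 233 272 0.0953 | 
[(188, np.float64(0.0864), [135, 126, 118]), (189, np.float64(0.0869), [134, 125, 118]), (190, np.float64(0.0865), [135, 126, 119]), (191, np.float64(0.0865), [136, 126, 120]), (192, np.float64(0.0867), [130, 121, 115]), (193, np.float64(0.0035), [29, 26, 28]), (194, np.float64(0.0674), [72, 68, 65]), (195, np.float64(0.0693), [91, 85, 81]), (196, np.float64(0.3322), [91, 86, 81]), (197, np.float64(0.074), [87, 82, 78]), (198, np.float64(0.101), [92, 86, 82]), (199, np.float64(0.1022), [92, 86, 82]), (200, np.float64(0.1044), [92, 85, 81]), (201, np.float64(0.1076), [90, 85, 80]), (202, np.float64(0.1082), [90, 84, 80])]
```

The depth edge confirms the tip model to about 0.3 mm. I'll correct by about 0.4/1.0 mm and creep down to just below the ring's top plane.

carry_out(
  deltas=[
    [0.003, 0.007, 0.01, 0, -0.8],
    [0.003, 0.007, 0.025, 0, -0.8],
    [0.003, 0.007, 0.04, 0, -0.8],
    [0.003, 0.007, 0.05, 0, -0.8],
    [0.003, 0.007, 0.056, 0, -0.8],
    [0.003, 0.007, 0.06, 0, -0.8],
    [0.003, 0.007, 0.064, 0, -0.8],
    [0.003, 0.007, 0.067, 0, -0.8],
    [0.003, 0.007, 0.07, 0, -0.8],
    [0.003, 0.007, 0.07, 0, -0.8],
  ],
)

```text
clock: 8.52
position: [0.5279, -0.1098, 0.2009]
ee_rot: [0.212, 0.977, 0.0, 0.0]
ft_force: [-0.2, -0.4, -1.9]
grip_width: 0.257
grasp_force: 98.2
```

```bash
python3 - <<'E'
from h import *
o=manip.get_obs(); print(o["ft_force"].round(2),o["torque"].round(3)); go([.5283,-.1101,.202])
R=Ro.from_quat(o["ee_rot"]).as_matrix(); print("tip",(o["position"]+R@[-.0039,0,.115]).round(4))
E
```

```text
[-0.17 -0.41 -1.89] [0.046 0.045 0.004]
t 8.53 pos [ 0.5279 -0.1098  0.2009] delta tool mm [-0.5 -0.1 -1.1] frac [-0.0033 -0.0007 -0.0071]
tip [ 0.5314 -0.1114  0.0859]
```

No contact, and the tip is already about 1 mm below the ring's top. I continue slowly through the ring.

carry_out(
  deltas=[
    [0, 0, 0.004, 0, -0.8],
    [0, 0, 0.008, 0, -0.8],
    [0, 0, 0.012, 0, -0.8],
    [0, 0, 0.016, 0, -0.8],
    [0, 0, 0.016, 0, -0.8],
  ],
)

```text
clock: 9.15
position: [0.5279, -0.1098, 0.1985]
ee_rot: [0.212, 0.977, 0.0, -0.0]
ft_force: [-0.6, 0.5, -1.5]
grip_width: 0.254
grasp_force: 98.2
```

carry_out(
  deltas=[
    [0, 0, 0.004, 0, -0.8],
    [0, 0, 0.008, 0, -0.8],
    [0, 0, 0.012, 0, -0.8],
    [0, 0, 0.016, 0, -0.8],
    [0, 0, 0.016, 0, -0.8],
  ],
)

```text
clock: 9.78
position: [0.5279, -0.1098, 0.1961]
ee_rot: [0.212, 0.977, 0.0, -0.0]
ft_force: [-0.6, 0.0, -2.1]
grip_width: 0.259
grasp_force: 98.2
```

carry_out(
  deltas=[
    [0, 0, 0.005, 0, -0.8],
    [0, 0, 0.01, 0, -0.8],
    [0, 0, 0.015, 0, -0.8],
    [0, 0, 0.02, 0, -0.8],
    [0, 0, 0.025, 0, -0.8],
    [0, 0, 0.03, 0, -0.8],
    [0, 0, 0.035, 0, -0.8],
    [0, 0, 0.04, 0, -0.8],
    [0, 0, 0.04, 0, -0.8],
  ],
)

```text
clock: 10.9
position: [0.5279, -0.1098, 0.1901]
ee_rot: [0.212, 0.977, 0.0, -0.0]
ft_force: [0.4, -0.0, -1.5]
grip_width: 0.253
grasp_force: 98.2
```

carry_out(
  deltas=[
    [0, 0, 0.003, 0, -0.8],
    [0, 0, 0.006, 0, -0.8],
    [0, 0, 0.009, 0, -0.8],
    [0, 0, 0.012, 0, -0.8],
    [0, 0, 0.012, 0, -0.8],
  ],
)

```text
clock: 11.52
position: [0.5279, -0.1098, 0.1883]
ee_rot: [0.212, 0.977, 0.0, -0.0]
ft_force: [1.1, 0.0, -1.0]
grip_width: 0.258
grasp_force: 98.2
```

carry_out(
  deltas=[
    [0, 0, 0.002, 0, -0.8],
    [0, 0, 0.004, 0, -0.8],
    [0, 0, 0.006, 0, -0.8],
    [0, 0, 0.008, 0, -0.8],
  ],
)

```text
clock: 12.02
position: [0.5282, -0.11, 0.1878]
ee_rot: [0.212, 0.977, 0.0, 0.001]
ft_force: [-2.1, -0.2, 7.3]
grip_width: 0.259
grasp_force: 98.2
```

Contact with the bearing at TCP z ≈ 0.188, as expected. Pressing in small steps.

carry_out(
  deltas=[
    [0, 0, 0.001, 0, -0.8],
    [0, 0, 0.002, 0, -0.8],
    [0, 0, 0.003, 0, -0.8],
    [0, 0, 0.004, 0, -0.8],
  ],
)

```text
clock: 12.52
position: [0.5284, -0.11, 0.1877]
ee_rot: [0.212, 0.977, 0.0, 0.001]
ft_force: [-2.2, -0.4, 5.3]
grip_width: 0.255
grasp_force: 98.3
```

carry_out(
  deltas=[
    [0, 0, 0.001, 0, -0.8],
    [0, 0, 0.002, 0, -0.8],
    [0, 0, 0.003, 0, -0.8],
    [0, 0, 0.004, 0, -0.8],
  ],
)

```text
clock: 13.02
position: [0.5285, -0.1101, 0.1872]
ee_rot: [0.212, 0.977, 0.0, 0.001]
ft_force: [-2.7, -0.2, 10.8]
grip_width: 0.257
grasp_force: 98.4
```

carry_out(
  deltas=[
    [0, 0, 0.001, 0, -0.8],
    [0, 0, 0.002, 0, -0.8],
    [0, 0, 0.003, 0, -0.8],
    [0, 0, 0.004, 0, -0.8],
    [0, 0, 0.005, 0, -0.8],
    [0, 0, 0.006, 0, -0.8],
  ],
)

```text
clock: 13.78
position: [0.5287, -0.1102, 0.1867]
ee_rot: [0.212, 0.977, 0.0, 0.001]
ft_force: [-2.5, 0.7, 14.7]
grip_width: 0.255
grasp_force: 98.8
```

carry_out(
  deltas=[
    [0, 0, 0.001, 0, -0.8],
    [0, 0, 0.002, 0, -0.8],
    [0, 0, 0.003, 0, -0.8],
    [0, 0, 0.004, 0, -0.8],
    [0, 0, 0.005, 0, -0.8],
    [0, 0, 0.006, 0, -0.8],
  ],
)

```text
clock: 14.52
position: [0.5287, -0.1101, 0.1855]
ee_rot: [0.212, 0.977, 0.0, 0.001]
ft_force: [-0.6, -0.5, 10.6]
grip_width: 0.256
grasp_force: 98.7
```

carry_out(
  deltas=[
    [0, 0, 0.001, 0, -0.8],
    [0, 0, 0.002, 0, -0.8],
    [0, 0, 0.003, 0, -0.8],
    [0, 0, 0.004, 0, -0.8],
    [0, 0, 0.005, 0, -0.8],
    [0, 0, 0.006, 0, -0.8],
    [0, 0, 0.007, 0, -0.8],
    [0, 0, 0.008, 0, -0.8],
  ],
)

```text
clock: 15.52
position: [0.5288, -0.1101, 0.1842]
ee_rot: [0.212, 0.977, 0.0, 0.001]
ft_force: [-0.5, -1.0, 8.6]
grip_width: 0.259
grasp_force: 98.7
```

carry_out(
  deltas=[
    [0, 0, 0.001, 0, -0.8],
    [0, 0, 0.002, 0, -0.8],
    [0, 0, 0.003, 0, -0.8],
    [0, 0, 0.004, 0, -0.8],
    [0, 0, 0.005, 0, -0.8],
    [0, 0, 0.006, 0, -0.8],
    [0, 0, 0.007, 0, -0.8],
    [0, 0, 0.008, 0, -0.8],
  ],
)

```text
clock: 16.52
position: [0.5287, -0.11, 0.1824]
ee_rot: [0.212, 0.977, 0.0, 0.001]
ft_force: [1.6, -1.2, 6.2]
grip_width: 0.257
grasp_force: 98.2
```

carry_out(
  deltas=[
    [0, 0, 0.001, 0, -0.8],
    [0, 0, 0.002, 0, -0.8],
    [0, 0, 0.003, 0, -0.8],
    [0, 0, 0.004, 0, -0.8],
    [0, 0, 0.005, 0, -0.8],
    [0, 0, 0.006, 0, -0.8],
    [0, 0, 0.007, 0, -0.8],
    [0, 0, 0.008, 0, -0.8],
  ],
)

```text
clock: 17.52
position: [0.5282, -0.1098, 0.1805]
ee_rot: [0.212, 0.977, 0.0, 0.0]
ft_force: [5.0, -0.8, 1.3]
grip_width: 0.254
grasp_force: 97.9
```

carry_out(
  deltas=[
    [0, 0, 0.001, 0, -0.8],
    [0, 0, 0.002, 0, -0.8],
    [0, 0, 0.003, 0, -0.8],
    [0, 0, 0.004, 0, -0.8],
    [0, 0, 0.005, 0, -0.8],
    [0, 0, 0.006, 0, -0.8],
    [0, 0, 0.007, 0, -0.8],
    [0, 0, 0.008, 0, -0.8],
  ],
)

```text
clock: 18.52
position: [0.5278, -0.1098, 0.1793]
ee_rot: [0.212, 0.977, 0.0, -0.0]
ft_force: [3.1, 0.4, -2.5]
grip_width: 0.254
grasp_force: 97.8
```

The force has vanished after about 8 mm of travel, so the bearing seems to have dropped. I'll check the tray in the scene camera.

```bash
python3 - <<'E'
from h import *
c=camera("scene"); W=world(c)
for q in("bearing_center","tray_floor"): print(q,[(np.round(b["position"],4),round(b["conf"],2)) for b in boxes_of(q,c)[:3]])
u,v=proj(c,[.53,-.11,.03])[0].astype(int); cv2.imwrite("pics/i.png",cv2.resize(c["img"][v-45:v+45,u-60:u+60],None,fx=6,fy=6,interpolation=cv2.INTER_CUBIC)[:,:,::-1])
print(manip.get_obs()["ft_force"])
E
```

```text
bearing_center []
tray_floor [(array([ 0.551 , -0.1054,  0.093 ]), 0.65), (array([ 0.5605, -0.1316,  0.0016]), 0.48)]
[ 2.57199836  0.63186744 -1.96212532]
```

View pics/i.png

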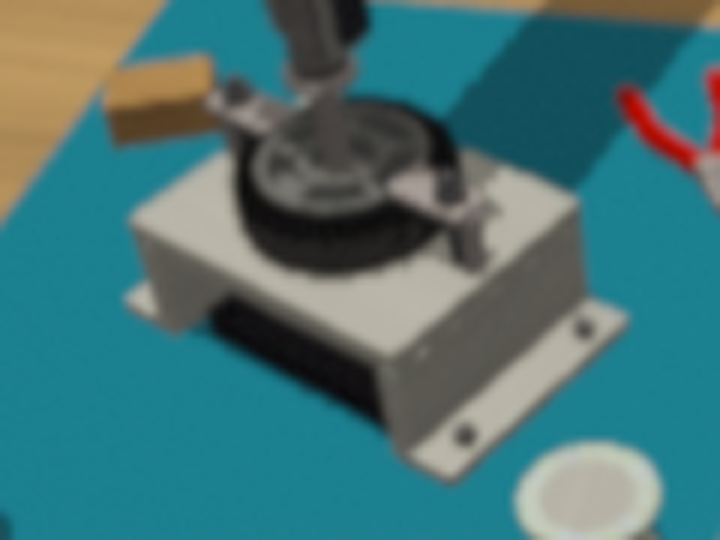

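The tray floor isn't visible from there. I'll press 2 mm further to be sure, retract slowly, then look down the bore with the wrist camera.

carry_out(
  deltas=[
    [0, 0, 0.003, 0, -0.8],
    [0, 0, 0.006, 0, -0.8],
    [0, 0, 0.009, 0, -0.8],
    [0, 0, 0.012, 0, -0.8],
    [0, 0, 0.013, 0, -0.8],
  ],
)

```text
clock: 19.3
position: [0.5277, -0.1099, 0.1773]
ee_rot: [0.212, 0.977, -0.0, -0.0]
ft_force: [0.6, -0.4, -1.7]
grip_width: 0.257
grasp_force: 97.9
```

carry_out(
  deltas=[
    [0, 0, -0.03, 0, -0.8],
    [0, 0, -0.07, 0, -0.8],
    [0, 0, -0.11, 0, -0.8],
    [0, 0, -0.15, 0, -0.8],
    [0, 0, -0.19, 0, -0.8],
    [0, 0, -0.26, 0, -0.8],
    [0, 0, -0.38, 0, -0.8],
    [0, 0, -0.5, 0, -0.8],
    [-0.15, 0.03, -0.5, 0, -0.8],
    [-0.31, 0.06, -0.5, 0, -0.8],
    [-0.31, 0.06, -0.5, 0, -0.8],
    [-0.31, 0.06, -0.5, 0, -0.8],
  ],
)

```text
clock: 20.8
position: [0.5736, -0.1209, 0.2528]
ee_rot: [0.212, 0.977, 0.0, -0.0]
ft_force: [-0.3, -0.6, -0.5]
grip_width: 0.262
grasp_force: 98.0
```

```bash
python3 - <<'E'
from h import *
o=manip.get_obs(); print(o["ft_force"],o["grip_width"]); go([.5746,-.122,.25])
c=camera("wrist"); np.save("w3.npy",c,allow_pickle=True); W=world(c)
u,v=proj(c,[.53,-.111,.087])[0].astype(int); print(u,v)
print([(du,dv,W[v+dv,u+du,2].round(3)) for du in(-6,-3,0,3,6) for dv in(-6,-3,0,3,6)])
cv2.imwrite("pics/j.png",cv2.resize(c["img"][v-40:v+70,u-60:u+60],None,fx=5,fy=5,interpolation=cv2.INTER_CUBIC)[:,:,::-1])
R=Ro.from_quat(o["ee_rot"]).as_matrix(); tip=o["position"]+R@[-.0038,0,.115]; a=np.linspace(0,6.283,100)
pr=proj(c,np.c_[tip[0]+.006*np.cos(a),tip[1]+.006*np.sin(a),np.full(100,tip[2])]); print("model tip top",pr.min(0),pr.max(0))
m=(W[...,2]>tip[2]-.006)&(np.hypot(W[...,0]-tip[0],W[...,1]-tip[1])<.02)&(W[...,2]<tip[2]+.03); vv,uu=np.where(m); print("seen",vv.min(),np.ptp(uu),uu.min(),uu.max())
E
```

```text
[-0.27699939 -0.56265743 -0.54674457] 0.261778356711442
t 20.8 pos [ 0.5736 -0.1209  0.2528] delta tool mm [-1.4 -0.5  2.8] frac [-0.009  -0.0036  0.0186]
242 134
[(-6, -6, np.float64(0.087)), (-6, -3, np.float64(0.086)), (-6, 0, np.float64(0.004)), (-6, 3, np.float64(0.002)), (-6, 6, np.float64(0.004)), (-3, -6, np.float64(0.087)), (-3, -3, np.float64(0.005)), (-3, 0, np.float64(0.003)), (-3, 3, np.float64(0.001)), (-3, 6, np.float64(0.005)), (0, -6, np.float64(0.086)), (0, -3, np.float64(0.004)), (0, 0, np.float64(0.005)), (0, 3, np.float64(0.002)), (0, 6, np.float64(0.003)), (3, -6, np.float64(0.087)), (3, -3, np.float64(0.004)), (3, 0, np.float64(0.004)), (3, 3, np.float64(0.004)), (3, 6, np.float64(0.004)), (6, -6, np.float64(0.088)), (6, -3, np.float64(0.087)), (6, 0, np.float64(0.005)), (6, 3, np.float64(0.003)), (6, 6, np.float64(0.003))]
model tip top [244.77536317 197.31466714] [260.51316139 212.27566372]
seen 198 17 244 261
```

View pics/j.png

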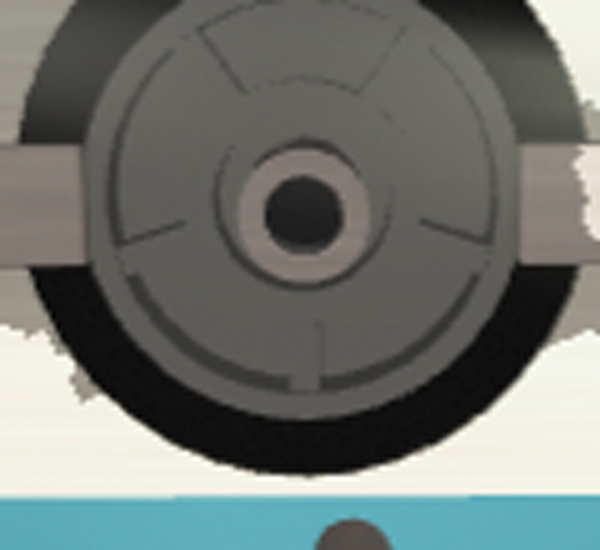

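The bearing is out: the wrist camera now sees the tray floor (z ≈ 0.003) through the ring's hole at (303,214). The drift hasn't slipped in the grip. Now back to its hole in the rack.

carry_out(
  deltas=[
    [0, 0, -0.155, 0, -0.8],
    [0.14, 0.3, -0.155, 0, -0.8],
    [0.3, 0.6, -0.155, 0, -0.8],
    [0.435, 0.892, -0.155, 0, -0.8],
  ],
)

```text
clock: 21.35
position: [0.5693, 0.0295, 0.2763]
ee_rot: [0.212, 0.977, 0.0, 0.0]
ft_force: [0.5, 0.5, -0.4]
grip_width: 0.255
grasp_force: 98.1
```

carry_out(
  deltas=[
    [0.14, 0.3, 0, 0, -0.8],
    [0.3, 0.6, 0, 0, -0.8],
    [0.435, 0.892, 0, 0, -0.8],
    [0.435, 0.892, 0, 0, -0.8],
    [0.435, 0.892, 0, 0, -0.8],
    [0.435, 0.892, 0, 0, -0.8],
  ],
)

```text
clock: 22.1
position: [0.5664, 0.175, 0.276]
ee_rot: [0.213, 0.977, -0.0, 0.0]
ft_force: [-0.5, 0.5, -2.3]
grip_width: 0.257
grasp_force: 98.2
```

```bash
python3 - <<'E'
from h import *
go([.566,.1768,.276]); o=manip.get_obs()
R=Ro.from_quat(o["ee_rot"]).as_matrix(); tip=o["position"]+R@[-.0038,0,.115]; print("tip",tip.round(4))
c=camera("wrist"); W=world(c); s=camera("side"); e=camera("scene")
m=(abs(W[...,2]-.086)<.004)&(abs(W[...,0]-.548)<.07)&(abs(W[...,1]-.247)<.15); print(cv2.minAreaRect(W[m][:,:2].astype(np.float32)))
u,v=proj(c,[.5695,.1752,.086])[0].astype(int); k=5; u0,v0=u-50,v-40
im=cv2.resize(c["img"][v0:v+60,u0:u+50],None,fx=k,fy=k,interpolation=cv2.INTER_CUBIC); a=np.linspace(0,6.283,80)
for x,y,z,r,col in((.5695,.1752,.086,.012,(0,255,0)),(*tip,.006,(255,0,0))):
    cv2.polylines(im,[((proj(c,np.c_[x+r*np.cos(a),y+r*np.sin(a),np.full(80,z)])-[u0,v0]+.5)*k).astype(np.int32)],True,col,1)
cv2.imwrite("pics/k.png",im[:,:,::-1])
E
```

```text
t 22.1 pos [0.5664 0.175  0.276 ] delta tool mm [ 1.1  1.4 -0. ] frac [ 0.0071  0.0096 -0.0002]
tip [0.5699 0.1734 0.161 ]
((0.5475594401359558, 0.2466966211795807), (0.060553815215826035, 0.23030003905296326), 16.844335556030273)
```

View pics/k.png

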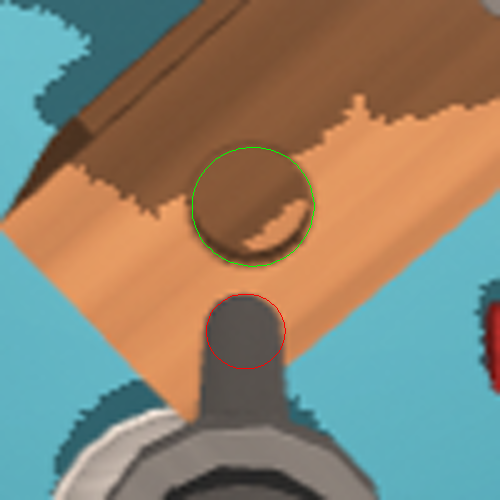

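The predicted hole (green) sits exactly on the real empty hole at (253,207), and the tip model (red) on the tip. I correct 1.1/1.4 mm, lower and release.

carry_out(
  deltas=[
    [0.007, 0.009, 0.1, 0, -0.8],
    [0.007, 0.009, 0.3, 0, -0.8],
    [0.007, 0.009, 0.45, 0, -0.8],
    [0.007, 0.009, 0.55, 0, -0.8],
    [0.007, 0.009, 0.7, 0, -0.8],
    [0.007, 0.009, 0.85, 0, -0.8],
    [0.007, 0.009, 0.94, 0, -0.8],
    [0.007, 0.009, 0.97, 0, -0.8],
    [0.007, 0.009, 0.98, 0, -0.8],
    [0.007, 0.009, 0.985, 0, -0.8],
    [0.007, 0.009, 0.99, 0, -0.8],
    [0.007, 0.009, 0.995, 0, -0.8],
    [0.007, 0.009, 0.995, 0, -0.8],
  ],
)

```text
clock: 23.88
position: [0.5658, 0.1784, 0.1265]
ee_rot: [0.212, 0.977, 0.0, 0.0]
ft_force: [0.4, -0.2, -1.4]
grip_width: 0.259
grasp_force: 98.2
```

Not yet seated: −1.4 N is the same as when hanging free. I ease down a little more.

carry_out(
  deltas=[
    [0, 0, 0.003, 0, -0.8],
    [0, 0, 0.006, 0, -0.8],
    [0, 0, 0.006, 0, -0.8],
  ],
)

```text
clock: 24.25
position: [0.5659, 0.1784, 0.126]
ee_rot: [0.212, 0.977, 0.0, 0.0]
ft_force: [-3.2, -1.4, 5.8]
grip_width: 0.259
grasp_force: 98.3
```

Seated (+7 N). Release, then retreat straight up.

carry_out(
  deltas=[
    [0, 0, 0, 0, -0.2],
    [0, 0, 0, 0, 0.2],
    [0, 0, 0, 0, 0.2],
    [0, 0, 0, 0, 0.2],
    [0, 0, -0.1, 0, 0.2],
    [0, 0, -0.4, 0, 0.2],
    [0, 0, -0.8, 0, 0.2],
    [0, 0, -1, 0, 0.2],
    [0, 0, -1, 0, 0.2],
    [0, 0, -1, 0, 0.2],
    [0, 0, -1, 0, 0.2],
  ],
)

```text
clock: 25.62
position: [0.5653, 0.1782, 0.2745]
ee_rot: [0.212, 0.977, -0.001, -0.001]
ft_force: [0.1, 0.3, -0.3]
grip_width: 0.6
grasp_force: 0.0
```

```bash
python3 - <<'E'
from h import *
o=manip.get_obs(); print(o["clock"],o["position"],o["ft_force"],o["grip_width"])
c=camera("wrist"); W=world(c)
m=(abs(W[...,2]-.151)<.005)&(np.hypot(W[...,0]-.5695,W[...,1]-.1752)<.03); print(m.sum(),W[m].mean(0))
s=camera("scene"); W=world(s)
for z in(.1,.12,.14):
    m=(abs(W[...,2]-z)<.006)&(np.hypot(W[...,0]-.5695,W[...,1]-.1752)<.022); print(z,np.median(W[m],0).round(4))
u,v=proj(s,[.555,.2,.1])[0].astype(int)
a=cv2.resize(s["img"][v-50:v+50,u-60:u+60],(384,320),interpolation=cv2.INTER_CUBIC); u,v=proj(c,[.5695,.1752,.12])[0].astype(int)
b=cv2.resize(c["img"][max(v-80,0):max(v-80,0)+160,u-96:u+96],(384,320)); cv2.imwrite("pics/l.png",np.hstack([a,b])[:,:,::-1])
E
```

```text
25.625 [0.5653203  0.17823732 0.27447082] [ 0.09331319  0.27997801 -0.27369201] 0.5999179302928228
692 [0.56838184 0.17704565 0.15079102]
0.1 [0.5785 0.1777 0.1002]
0.12 [0.5791 0.1791 0.1196]
0.14 [0.5789 0.1783 0.1405]
```

View pics/l.png

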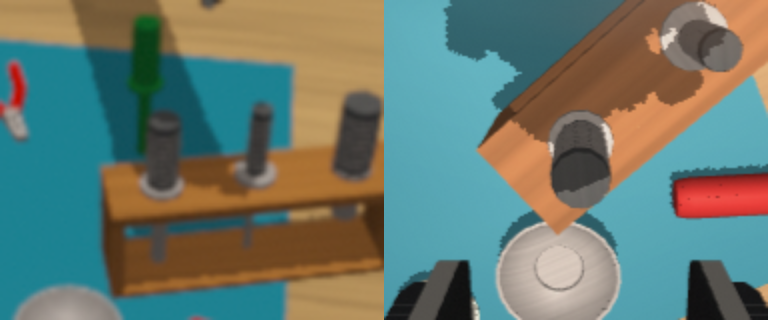

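The drift hangs upright by its collar in its hole, at (163,150) in the left panel, with its top at z = 0.151. The gripper is clear. Handing in.

```bash
python3 -c "
from h import *
print(ticket.hand_in())"
```

```text
the job is handed in; nothing more can be done
None
```

The job is handed in: the bearing is pressed out of the wheel (the bore is clear to the tray floor, but I never saw the bearing in the tray), force readings stayed under about 17 N, the drift is back in its rack hole, and the clock read about 26 s.

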